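Screw tin from behind the solvent bottles

ROBOT

A 6-joint arm with a two-finger parallel gripper is mounted at the origin on the work surface. World frame = base frame: x ahead of the robot, y to its left, z up, the work surface at z = 0. Lengths are in mm, angles in rad, forces in N, time in s.
With the tool pointing down it reaches from about 275 to 725 mm from the base axis. Payload 5.6 kg.
Tool frame: the origin (TCP) lies on the centre line of the jaws, within the pads' length; the fingertips stand 8 mm ahead of it and the grasp point (between the pads) lies 11 mm behind it (tips_ahead is the distance from the TCP to the fingertips, in mm); z points along the fingers, x is the direction in which the jaws open and shut, and the axes are right-handed (so a half turn about z gives the same grasp; the last joint's range is limited). The gripper opens to 85 mm and grips with 20 to 120 N. Pads are 22 mm wide; open, the fingers measure 114 mm over their backs; the gripper's body (76 mm by 85 mm) begins 54 mm behind the grasp point. The pads swing forward as they close: fully open they stand 13 mm farther back than shut.
Start: joints at [1.496, 0.255, 0.108, 0, -1.424, -0.285], TCP at [193.621, 514.785, 209.083] pointing down, gripper open.
Joint ranges: [-2.95, 2.95], [-1.21, 1.97], [-1.09, 1.5], [-2.87, 1.71], [-2.94, -0.07], [-3.05, 3.05]. Speed limits (rad/s): [2.57, 2.57, 3.14, 3.14, 3.14, 3.14].

INTERFACE

Orientations are given as a unit quaternion [w, x, y, z].
In Python, from plant import read_state, snapshot, camera_params, hand_in, tips_ahead gives the robot as it stands.
- The arm moves only by the tool drive_tool, never from a script. Its argument "plan" is a list that holds one entry, the list of rows, each a list of 5 numbers: the closure, from -1 (fully open) to 1 (shut), then the shift along the tool's x, y, z in mm, then the turn about the tool's z in rad. In form: [[[jaw, tx, ty, tz, yaw], ...]]. A call has 1 to 8 rows; each row shifts and turns the commanded pose from where the row before left it, along the tool's axes as they then stand; what a row does not reach is not made up. A row lasts 1/10 s, in which the tool goes at most 50 mm and 8.59 degrees, less where a joint would pass 70% of its speed; a pose out of reach is approached as far as the arm can. A call with a gripper value outside its range is refused whole. The fingers move at their own pace and stop on an object; "newtons" is the grip in N (left out, the last holds). Time passes only in rows, so rows that do not move let the fingers close. It gives the time, the measured TCP pose, the force and the opening at its end, in the units of the state.
- read_state(): the state, without advancing time (a new reading comes with each control period).
- snapshot(name): name is "scene" or "top" or "wrist"; returns the picture (420x560x3 uint8, red, green, blue); there is no depth.
- camera_params(name): a dict with "fx", "fy", "cx", "cy" (pixels), "R" (3x3) and "t" (3): a world point X has camera coordinates R X + t. Camera axes: x right, y down, z forward; pixel columns grow to the right and rows downward; lengths in mm; the calibration is good to about 2 mm. A picture is of the moment at which its call begins: read the wrist's pose just before it. camera_params takes no time and is no camera call; for the wrist camera it gives the pose at the moment of the call.
- hand_in(): hands the job in, once; it reports no verdict.
The state is a dict: "time": time; "joint_positions": joint angles; "joint_velocities": joint speeds; "effort": joint torques, N m; "eef_pos": TCP position; "tool_rot": TCP orientation; "force": force on the tool from outside, world axes, zero at the start; "moment": the same for the moment, N m; "width": opening from 0.0 (shut) to 1.0 (fully open).
Only numpy, scipy, OpenCV 4.12 (cv2) and the standard library are available. Lean on these libraries where they do the work, as an engineer would, in place of code of your own. Each camera call takes 0.05 s, during which the arm holds its last target. There are 200 camera calls.

TASK

The laptop's screws are in the squat silver tin that is hemmed in by the three bottles in the dark solvent tray: stand the three bottles aside on the green mat, lift the tin out and set it down in the bright steel parts dish, then put every bottle back on the painted circle that matches its cap. Keep the bottles and the tin upright all the time, and leave the bare hard drive on the bench where it lies.

Things in the scene. Friction and masses are not known exactly. Their poses are not given: they have to be found in the camera images.
- duster: Aerosol duster can: white with a red band, red cap, upright. Can 54 mm in diameter to 106 mm high, steel dome to 118 mm, above it the round red cap, 36 mm in diameter, from 118 to 148 mm (its top); lift it by the cap. About 0.26 kg. Origin: centre of its underside; z up along the can. Starts on the red circle.
- alcohol: White plastic alcohol bottle with a blue screw cap, upright. Body 62 mm in diameter to 98 mm high, shoulder to 114 mm, round cap 32 mm in diameter from 114 to 138 mm (its top); lift it by the cap. About 0.27 kg. Origin: centre of its underside; z up. Starts on the blue circle.
- cleaner: Brown contact-cleaner bottle with a yellow screw cap, upright. Body 58 mm in diameter to 88 mm high, shoulder to 106 mm, round cap 34 mm in diameter from 106 to 130 mm (its top); lift it by the cap. About 0.28 kg. Origin: centre of its underside; z up. Starts on the yellow circle.
- tin: Squat silver round screw tin with a green spot on its lid and a green band: 48 mm in diameter, 38 mm high, about 0.11 kg, lid tight. Origin: centre of its underside; z up. It starts in the solvent tray, between the three bottles: their centres stand about 62 mm from its centre on three sides (two opposite each other, the third between them on the robot's side), so that the gaps round it are only about 5 to 13 mm until they are gone.
- red_place: Painted red circle, 72 mm in diameter (pale inside, 49 mm), flat on the floor of the solvent tray: the duster's place. The fixed tray is dark grey, 160 x 220 mm outside, with walls 4 mm thick and 20 mm high above the bench; its floor is 4 mm above the bench. Any of the three circles may be at any of the three spots round the tin; circle centres are 44 mm or more from the inside of the walls. Origin: centre of the circle, on the tray floor; z up.
- blue_place: Painted blue circle, 72 mm in diameter, on the floor of the same tray: the alcohol bottle's place. Origin: centre of the circle, on the tray floor; z up.
- yellow_place: Painted yellow circle, 72 mm in diameter, on the floor of the same tray: the cleaner bottle's place. Origin: centre of the circle, on the tray floor; z up.
- mat: Green antistatic mat, fixed, flat on the bench and empty: 170 mm (its x) x 240 mm (its y), 3 mm thick; the side area on which the bottles stand meanwhile, on the other side of the dish from the solvent tray. Origin: centre of its underside, on the bench.
- dish: Rectangular parts dish of bright stainless steel that looks almost white, fixed, open and empty, between tray and mat: 130 mm (its x) x 110 mm (its y) outside, walls 3 mm thick and 18 mm high, inner floor 3 mm above the bench. Origin: centre of its underside, on the bench. Beyond it (+x) lies an open laptop, 24 mm high.
- drive: Bare 2.5-inch hard drive lying loose on the bench between the dish and the laptop, beyond the dish: 70 mm (its x) x 100 mm (its y) x 9.5 mm, silver with a white label and a small green strip. Origin: centre of its underside. Not to be disturbed.
There are look-alikes about, which are no part of the job. What is shaped like the duster but pink is not meant.

How it is judged:
By the outcome, as a careful person would: the job done as asked, in the order asked, and still so for the second after the job is handed in, with the robot touching nothing.
It also fails if it takes over 144 s, if anything falls off the work surface, if the arm or the gripper's body presses on something with over 40 N, if the wrist force passes 120 N, or if a joint passes its speed limit or range.

## Working session

There is one attempt and no reset: what is moved stays moved. The work goes in short steps, Python scripts to look and compute and a tool call to move; the robot and the scene stay as the last step left them, time stands still between calls to the robot, and variables do not carry over. Pictures are saved under pics/ and viewed, about 12 in all and at most 16, crops included, and the job is handed in when it is done.

Besides the shell and the picture viewer there is one more tool, called after "Request:" as name(argument=value, ...), one argument or row to a line, values as JSON. drive_tool: Moves the arm, as the interface text tells. Its arguments: {"type":"object","properties":{"plan":{"type":"array","items":{"type":"array","items":{"type":"array","items":{"type":"number"}}}},"newtons":{"type":"number"}},"required":["plan"]}

```bash
mkdir -p pics; python3 - <<'E'
from plant import *
import cv2,json,numpy as np
print(read_state()); print(tips_ahead)
for n in("scene","top"):
    im=snapshot(n); cv2.imwrite(f"pics/{n}0.png",im[:,:,::-1])
    print(n,camera_params(n))
a=cv2.imread("pics/top0.png")
cv2.imwrite("pics/top0b.png",cv2.resize(a,(800,600)))
E
```

```text
{'time': 0.0, 'joint_positions': array([ 1.49564828e+00,  2.55745700e-01,  1.06980573e-01, -4.80021098e-04,
       -1.42390857e+00, -2.84606366e-01]), 'joint_velocities': array([ 0.0010272 ,  0.00169246,  0.00062472,  0.00028958,  0.00150417,
       -0.00097311]), 'effort': array([ 6.76734726e-04, -3.86632597e+01,  2.37936974e+01,  5.36527500e+00,
       -6.11035415e-03,  1.17746768e-05]), 'eef_pos': array([193.37507435, 514.29393428, 208.18623987]), 'tool_rot': array([-7.75216623e-04, -5.69161155e-01,  8.22225420e-01, -5.80105805e-04]), 'force': array([-0.08930311, -0.06439757, -0.39922464]), 'moment': array([-0.02074207, -0.0439203 ,  0.00849811]), 'width': 1.0022553468154414}
8.0
scene {'fx': 511.743841511253, 'fy': 511.743841511253, 'cx': 278.61277764860336, 'cy': 212.57115819878362, 'R': array([[-0.17148182,  0.98508924, -0.01389903],
       [ 0.84253792,  0.13932564, -0.52030589],
       [-0.51061124, -0.10093346, -0.85386685]]), 't': array([  95.88375908, -460.50918958, 1653.25320314])}
top {'fx': 442.777777542809, 'fy': 442.777777542809, 'cx': 279.21880509362353, 'cy': 210.8690171897451, 'R': array([[-0.01768074, -0.99979194, -0.01017194],
       [-0.99019287,  0.01891928, -0.13842015],
       [ 0.13858379,  0.00762481, -0.99032136]]), 't': array([ -8.64235798, 592.88889744, 844.46513119])}
```

View pics/top0b.png

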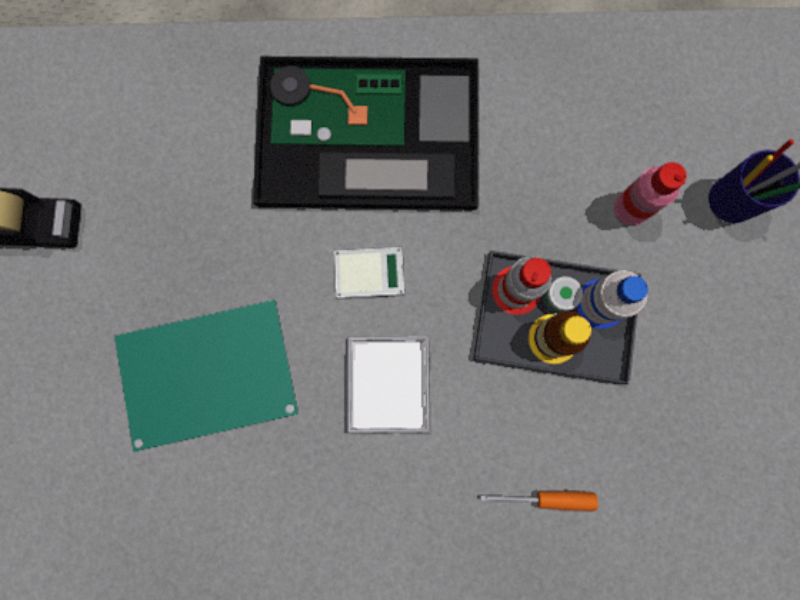

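View pics/scene0.png

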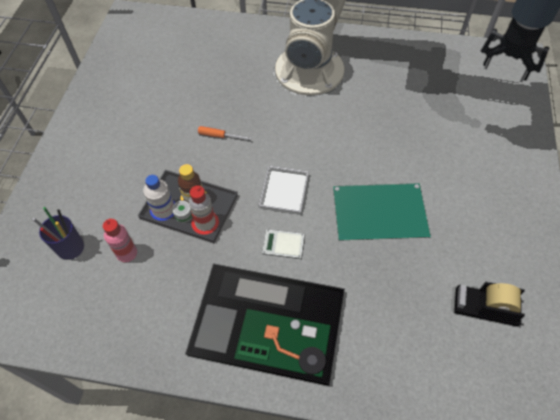

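The top view shows the tray at the right: duster at the left spot (374,190), alcohol at the right (442,203), cleaner on the robot's side (402,230), and the tin's green spot in the middle (396,205). The dish is at (272,270), the mat at (145,263) and the pink decoy at (460,130). In the scene view the arm stands at the upper right, clear of everything.

```bash
cat > h.py <<'E'
from plant import *
import cv2,numpy as np
HUE={'red':(172,6),'blue':(105,125),'yellow':(20,32),'green':(60,90)}
def mask(im,c,s=120,v=50):
    h=cv2.cvtColor(im,cv2.COLOR_RGB2HSV); a,b=HUE[c]
    H=h[...,0]; m=((H>=a)&(H<=b)) if a<b else ((H>=a)|(H<=b))
    return (m&(h[...,1]>s)&(h[...,2]>v)).astype(np.uint8)
def blobs(m,amin=30):
    n,l,st,c=cv2.connectedComponentsWithStats(m)
    return [(st[i,4],c[i].round(1),st[i,:4]) for i in range(1,n) if st[i,4]>=amin]
def cast(p,uv,z):
    d=p['R'].T@np.array([(uv[0]-p['cx'])/p['fx'],(uv[1]-p['cy'])/p['fy'],1.])
    o=-p['R'].T@p['t']; return (o+d*(z-o[2])/d[2])[:2]
def proj(p,X):
    c=p['R']@np.asarray(X,float)+p['t']; return np.array([p['fx']*c[0]/c[2]+p['cx'],p['fy']*c[1]/c[2]+p['cy']])
E
python3 - <<'E'
from h import *
np.set_printoptions(precision=1,suppress=True)
for n in("top","scene"):
    im=cv2.imread(f"pics/{n}0.png")[:,:,::-1].copy(); p=camera_params(n)
    for c,z in(('red',133),('blue',126),('yellow',118),('green',42)):
        for b in blobs(mask(im,c)): print(n,c,b[0],b[1],b[2],cast(p,b[1],z),cast(p,b[1],3))
    if n=="top":
        m=mask(im,'green'); 
        g=[np.array(x) for x in cv2.findContours(m,0,2)[0] if cv2.contourArea(x)>5000][0]
        bx=cv2.boxPoints(cv2.minAreaRect(g)); print('mat',[cast(p,q,3) for q in bx])
        hsv=cv2.cvtColor(im,cv2.COLOR_RGB2HSV); w=((hsv[...,2]>225)&(hsv[...,1]<25)).astype(np.uint8)
        for b in blobs(w,300): print('white',b,cast(p,b[1],3))
        for x in cv2.findContours(w,0,2)[0]:
            if cv2.contourArea(x)>1500: r=cv2.minAreaRect(x);print(r,[cast(p,q,3) for q in cv2.boxPoints(r)])
E
```

```text
top red 67 [546.9 104.9] [537  98  19  18] [ 767.3 -516.5] [ 816.6 -597.6]
top red 428 [467.6 124.7] [456 114  25  23] [ 732.6 -368.3] [ 776.1 -424.9]
top red 213 [443.4 144.1] [435 129  26  25] [ 696.9 -321.6] [ 734.5 -370.5]
top red 363 [374.4 190.6] [364 180  22  22] [ 613.3 -192.1] [ 637.1 -219.5]
top red 359 [356.7 207. ] [344 186  34  35] [ 584.1 -159. ] [ 603. -181.]
top blue 54 [523.4 114.7] [518 105  19  25] [ 752.  -475.7] [ 795.8 -545.4]
top blue 309 [442.2 202.3] [432 193  22  20] [ 590.8 -314.6] [ 609.5 -359.4]
top blue 91 [415.1 206.5] [408 195  20  29] [ 584.  -265.4] [ 601.8 -302.5]
top blue 103 [416.6 223.6] [404 212  31  18] [ 553.  -266.2] [ 565.9 -303.4]
top yellow 99 [530.2 117.9] [520 108  21  22] [ 748.3 -492.3] [ 788.4 -559.2]
top yellow 307 [380.5 239.6] [370 219  31  36] [ 526.1 -201.9] [ 534.1 -227.2]
top yellow 353 [402.5 230.9] [392 221  22  21] [ 541.1 -242.4] [ 551.3 -273.5]
top green 3496 [242.3  76.1] [189  48  95  54] [878.2  52.5] [896.4  56. ]
top green 113 [273.8 189.5] [271 179   7  22] [636.1  -9.4] [643.5  -8.7]
top green 50 [395.7 204.6] [392 
[... 606 characters left out ...]
cene red 193 [110.4 226.7] [103 219  15  17] [ 729.4 -370.4] [ 664.6 -433.8]
scene red 36 [ 47.2 233.4] [ 41 228  16  13] [ 771.1 -511. ] [ 711.4 -591.9]
scene red 81 [123.2 250.4] [114 243  18  12] [ 784.4 -320.1] [ 726.4 -377.1]
scene blue 104 [151.6 180.2] [146 175  12  11] [ 580.7 -317.3] [ 502.2 -370.6]
scene blue 46 [157.6 217.3] [150 211  18  10] [ 682.6 -270.7] [ 616.1 -318.5]
scene yellow 159 [186.2 171.6] [180 165  13  15] [ 535.5 -241.4] [ 457.8 -282.6]
scene yellow 44 [ 59.2 227.4] [ 55 221  10  15] [ 743.9 -498.5] [ 688.9 -567.6]
scene green 4489 [380.5 212.1] [335 185  95  54] [527.7 262.2] [502.9 266.5]
scene green 2968 [277. 340.] [235 310  95  63] [903.1  56.8] [891.2  54. ]
```

Request:
drive_tool(
  plan=[
    [[-1,0,0,-20,-0.12],[-1,0,0,-20,-0.12],[-1,0,0,-20,-0.12],[-1,41.3,-22.6,0,0],[-1,41.3,-22.6,0,0],[-1,41.3,-22.6,0,0],[-1,41.3,-22.6,0,0],[-1,41.3,-22.6,0,0]],
  ],
  newtons=40,
)

```text
time: 0.9
eef_pos: [307.0, 306.4, 268.9]
tool_rot: [0.0, 0.707, -0.707, 0.0]
force: [2.1, -0.4, 1.0]
width: 1.0
```

Request:
drive_tool(
  plan=[
    [[-1,41.3,-22.6,0,0],[-1,41.3,-22.6,0,0],[-1,41.3,-22.6,0,0],[-1,41.3,-22.6,0,0],[-1,41.3,-22.6,0,0],[-1,41.3,-22.6,0,0],[-1,41.3,-22.6,0,0],[-1,41.3,-22.6,0,0]],
  ],
)

```text
time: 1.7
eef_pos: [487.9, -24.0, 268.8]
tool_rot: [0.0, 0.707, -0.707, -0.0]
force: [1.0, 1.0, 0.6]
width: 0.999
```

Request:
drive_tool(
  plan=[
    [[-1,41.3,-22.6,0,0],[-1,41.3,-22.6,0,0],[-1,41.3,-22.6,0,0],[-1,41.3,-22.6,0,0],[-1,41.3,-22.6,0,0],[-1,0,0,0,0],[-1,0,0,0,0]],
  ],
)

```text
time: 2.4
eef_pos: [600.5, -229.4, 267.1]
tool_rot: [-0.001, -0.706, 0.708, 0.001]
force: [0.5, -0.5, -0.5]
width: 0.997
```

```bash
cat >> h.py <<'E'
np.set_printoptions(precision=1,suppress=True)
def look(name,specs,show=False,amin=60):
    s=read_state(); p=camera_params("wrist"); im=snapshot("wrist")
    from scipy.spatial.transform import Rotation as Ro
    q=s['tool_rot']; x=Ro.from_quat([q[1],q[2],q[3],q[0]]).as_matrix()[:,0]
    print('t',round(s['time'],2),'tcp',s['eef_pos'],'xaxis',x.round(3),'F',s['force'],'w',round(s['width'],3))
    cv2.imwrite(f"pics/{name}.png",im[:,:,::-1])
    for c,z in specs:
        for b in blobs(mask(im,c),amin): print(c,b[0],b[1],b[2],[(k,cast(p,b[1],k)) for k in np.atleast_1d(z)])
    return s,p,im
E
python3 - <<'E'
from h import *
s,p,im=look("w1",[('red',[133,152,4]),('blue',[126,142,4]),('yellow',[118,134,4]),('green',[42])])
print(-p['R'].T@p['t'],p['fx'])
E
```

```text
t 2.4 tcp [ 600.5 -229.4  267.1] xaxis [-0. -1. -0.] F [ 0.5 -0.5 -0.5] w 0.997
red 1956 [435.7  53.4] [409  29  54  49] [(np.int64(133), array([ 732.6, -370. ])), (np.int64(152), array([ 728.4, -361. ])), (np.int64(4), array([ 760.9, -431. ]))]
red 75 [548.2  38.7] [535  32  25  15] [(np.int64(133), array([ 744.3, -468.3])), (np.int64(152), array([ 739.4, -453.1])), (np.int64(4), array([ 777.5, -571.9]))]
red 419 [381.6  78.8] [373  51  29  47] [(np.int64(133), array([ 711.5, -323.2])), (np.int64(152), array([ 708.7, -317.1])), (np.int64(4), array([ 730.7, -364. ]))]
red 580 [259.3 158.8] [228 144  50  45] [(np.int64(133), array([ 639. , -209.4])), (np.int64(152), array([ 640.8, -210.6])), (np.int64(4), array([ 626.8, -201.2]))]
red 1149 [239.  188.4] [220 169  39  39] [(np.int64(133), array([ 609.4, -188.4])), (np.int64(152), array([ 613.1, -190.9])), (np.int64(4), array([ 584.5, -171.1]))]
blue 1388 [518.6  56.8] [473  14  87  81] [(np.int64(126), array([ 731.1, -450.2])), (np.int64(142), array([ 727.8, -438.6])), (np.int64(4), array([ 756.7, -538.6]))]
blue 285 [328.7 175. ] [313
[... 564 characters left out ...]
4(134), array([ 737.8, -467.2])), (np.int64(4), array([ 768.7, -571.4]))]
yellow 455 [284.8 208.7] [262 195  50  34] [(np.int64(118), array([ 584.2, -235. ])), (np.int64(134), array([ 588.4, -234.7])), (np.int64(4), array([ 554.1, -237.4]))]
yellow 941 [289.6 248.8] [273 231  34  36] [(np.int64(118), array([ 537.8, -240.6])), (np.int64(134), array([ 544.4, -239.9])), (np.int64(4), array([ 490.8, -244.9]))]
green 273 [118.9 147.8] [112 131  14  35] [(np.int64(42), array([644.5, -25.3]))]
green 3173 [ 16.5 243.6] [  0 176  52 113] [(np.int64(42), array([514.6, 135.1]))]
green 112 [296.7 182.5] [291 177  12  12] [(np.int64(42), array([ 599.6, -252. ]))]
[ 667.1 -228.5  431.9] 300.84551269428005
```

View pics/w1.png

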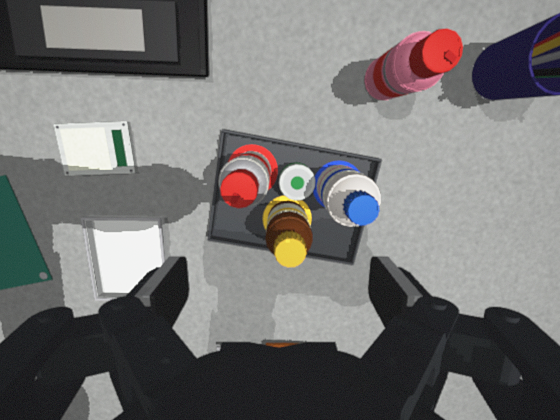

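The wrist view shows the red cap at (239,188), blue at (361,208), yellow at (290,249) and the tin spot at (297,183). These agree with the top view to about 4 mm, so I'll grip the duster.

Request:
drive_tool(
  plan=[
    [[-1,-39.4,-10.5,0,0],[-1,0,0,40,0],[-1,0,0,40,0],[-1,0,0,37,0],[-1,0,0,20,0],[-1,0,0,0,0]],
  ],
  newtons=40,
)

```text
time: 3.05
eef_pos: [608.7, -187.2, 129.6]
tool_rot: [0.001, 0.708, -0.706, -0.002]
force: [1.3, 0.5, 0.0]
width: 1.002
```

Request:
drive_tool(
  plan=[
    [[1,0,0,0,0],[1,0,0,0,0],[1,0,0,0,0],[1,0,0,0,0],[1,0,0,0,0],[1,0,0,0,0]],
  ],
)

```text
time: 3.65
eef_pos: [611.1, -189.2, 132.3]
tool_rot: [-0.0, 0.707, -0.707, 0.0]
force: [0.1, -0.4, -0.1]
width: 0.002
```

Width is 0, so the grasp missed. I'll look before moving again.

```bash
python3 - <<'E'
from h import *
s,p,im=look("w2",[('red',[133,152])]); im=snapshot("scene");cv2.imwrite("pics/s2.png",cv2.resize(im[120:300,80:320,::-1],(800,600)))
E
```

```text
t 3.65 tcp [ 611.1 -189.2  132.3] xaxis [ 0. -1.  0.] F [ 0.1 -0.4 -0.1] w 0.002
red 2095 [496.3  60.7] [475  11  61  84] [(np.int64(133), array([ 710.6, -296.6])), (np.int64(152), array([ 706.7, -284.1]))]
red 1290 [281.2 180.9] [245 163  73  45] [(np.int64(133), array([ 650.2, -189.6])), (np.int64(152), array([ 653.3, -189.4]))]
red 1866 [284.1 237.4] [250 215  66  58] [(np.int64(133), array([ 617.2, -191.4])), (np.int64(152), array([ 624.2, -191. ]))]
```

View pics/w2.png

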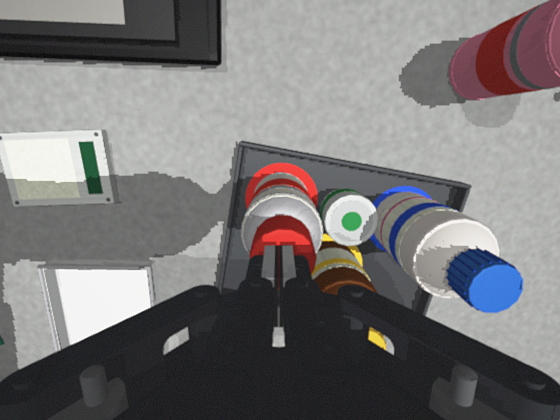

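View pics/s2.png

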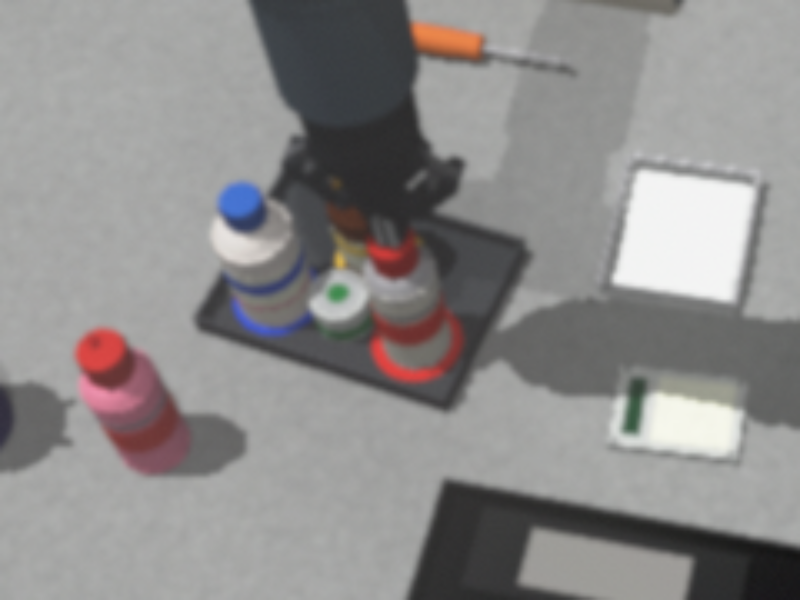

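The wrist view shows the shut fingertips ending at about (279,243), over the near part of the red cap, which spans rows 215 to 273. The scene crop shows all bottles still standing. I need to know whether the tips are above the cap or in front of it.

```bash
python3 - <<'E'
from h import *
p=camera_params("wrist"); ps=camera_params("scene")
print(-p['R'].T@p['t'])
s=read_state(); x,y,z=s['eef_pos']
for dz in(-8,0,11): print('tool',dz,proj(p,[x,y,z+dz]),proj(ps,[x,y,z+dz]))
for c in((611,-190),(615,-191),(620,-191),(625,-191),(630,-191)):
    print(c,[proj(p,[c[0]+d,c[1],h]) for d,h in((18,152),(-18,152),(18,122))],proj(ps,[*c,152]))
im=cv2.imread("pics/w2.png"); m=mask(im[:,:,::-1].copy(),'red'); 
print([(c,np.flatnonzero(m[:,c])[[0,-1]]) for c in(255,262,268,284,300,310)])
cv2.imwrite("pics/w2c.png",cv2.resize(im[150:300,200:360],(640,600)))
E
```

```text
[ 677.2 -188.1  297.1]
tool -8 [280.2 241.9] [198.2 197.6]
tool 0 [280.3 246.8] [197.8 195.9]
tool 11 [280.4 254.2] [197.1 193.4]
(611, -190) [array([282.2, 228.4]), array([282., 292.]), array([281.6, 212.7])] [196.2 191.2]
(615, -191) [array([284.2, 220.9]), array([283.9, 285.3]), array([283.3, 206.3])] [195.4 192.6]
(620, -191) [array([284.3, 211.3]), array([283.9, 276.8]), array([283.3, 198.2])] [194.9 194.3]
(625, -191) [array([284.3, 201.5]), array([284. , 268.2]), array([283.4, 189.9])] [194.3 196. ]
(630, -191) [array([284.4, 191.6]), array([284. , 259.4]), array([283.4, 181.5])] [193.8 197.7]
[(255, array([173, 254])), (262, array([168, 254])), (268, array([165, 244])), (284, array([163, 244])), (300, array([168, 254])), (310, array([177, 272]))]
```

View pics/w2c.png

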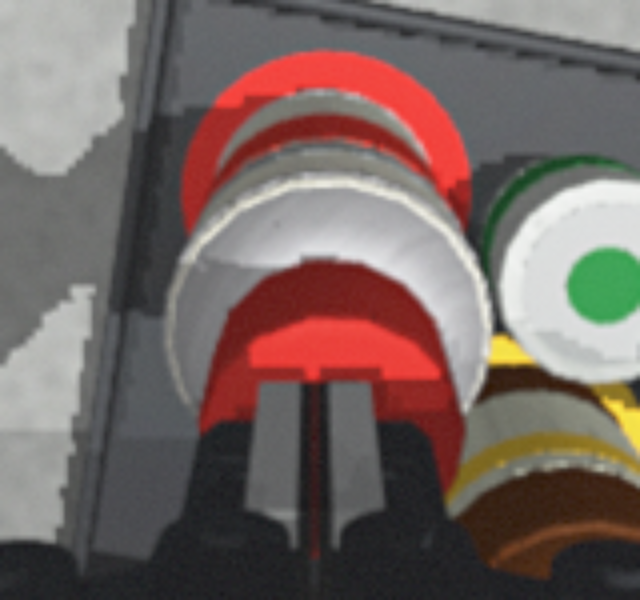

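The cap position is confirmed: its far rim fits a centre of (611,-190). The fingertips are above the cap top, with their front edge at z≈157, about 30 mm farther back than the state suggests. I'll open, go 28 mm lower and grip again.

Request:
drive_tool(
  plan=[
    [[-1,0,0,0,0],[-1,0,0,0,0],[-1,0,0,0,0],[-1,0,0,0,0],[-1,0,0,14,0],[-1,0,0,14,0],[-1,0,0,0,0]],
  ],
)

```text
time: 4.45
eef_pos: [609.7, -188.7, 101.9]
tool_rot: [0.001, 0.707, -0.707, -0.002]
force: [0.1, 0.6, -0.9]
width: 1.002
```

Request:
drive_tool(
  plan=[
    [[1,0,0,0,0],[1,0,0,0,0],[1,0,0,0,0],[1,0,0,0,0],[1,0,0,0,0]],
  ],
)

```text
time: 4.95
eef_pos: [611.6, -189.5, 105.1]
tool_rot: [-0.0, 0.707, -0.707, 0.001]
force: [0.2, -1.3, 2.5]
width: 0.406
```

```bash
python3 - <<'E'
from h import *
s,p,im=look("w3",[('red',[133,152])]);cv2.imwrite("pics/w3c.png",cv2.resize(im[150:300,200:360,::-1],(640,600)))
E
```

```text
t 4.95 tcp [ 611.6 -189.5  105.1] xaxis [ 0. -1.  0.] F [ 0.2 -1.3  2.5] w 0.406
red 2979 [524.6  52.2] [499   0  61  92] [(np.int64(133), array([ 708.8, -290.1])), (np.int64(152), array([ 704.4, -276. ]))]
red 1628 [282.4 187.3] [242 166  79  52] [(np.int64(133), array([ 652.1, -190.2])), (np.int64(152), array([ 655.6, -189.9]))]
red 5695 [278.2 276.6] [238 231  81  91] [(np.int64(133), array([ 606.7, -188.2])), (np.int64(152), array([ 616.5, -188.2]))]
```

View pics/w3c.png

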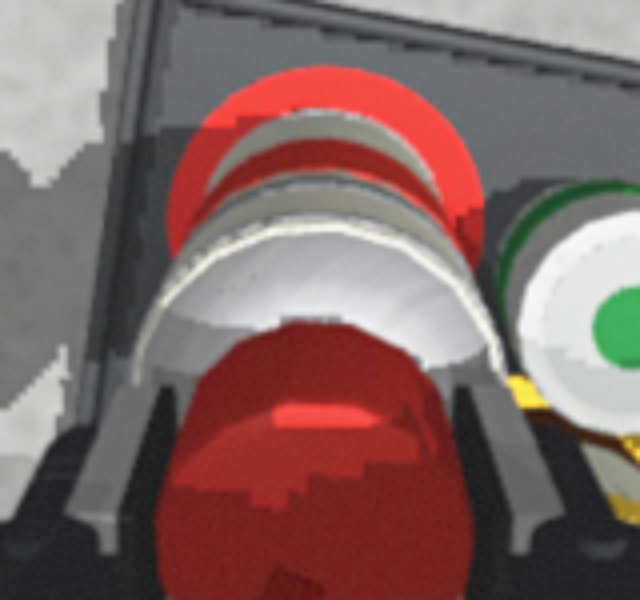

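The grip holds: width is 0.406 (about 34.5 mm), and the crop shows the pads on both sides of the red cap at rows 246 and below. I'll carry the duster to the far end of the mat.

Request:
drive_tool(
  plan=[
    [[1,0,0,-15,0],[1,0,0,-25,0],[1,0,0,-25,0],[1,-14.3,4.6,0,0],[1,-28.6,9.2,0,0],[1,-38.1,12.3,0,0],[1,-42.8,13.9,0,0],[1,-42.8,13.9,0,0]],
  ],
  newtons=60,
)

```text
time: 5.8
eef_pos: [555.1, -20.6, 167.3]
tool_rot: [-0.001, -0.707, 0.707, 0.001]
force: [0.8, 0.7, -2.6]
width: 0.404
```

Request:
drive_tool(
  plan=[
    [[1,-42.8,13.9,0,0],[1,-42.8,13.9,0,0],[1,-42.8,13.9,0,0],[1,-42.8,13.9,0,0],[1,-42.8,13.9,0,0],[1,-42.8,13.9,0,0],[1,-42.8,13.9,0,0],[1,-28.6,9.2,0,0]],
  ],
)

```text
time: 6.6
eef_pos: [447.9, 308.0, 167.5]
tool_rot: [0.001, 0.708, -0.706, -0.001]
force: [0.9, -0.2, -2.5]
width: 0.403
```

Request:
drive_tool(
  plan=[
    [[1,-14.3,4.6,0,0],[1,-9.5,3.1,0,0],[1,0,0,0,0],[1,0,0,30,0],[1,0,0,20,0],[1,0,0,10,0],[1,0,0,4,0],[1,0,0,0,0]],
  ],
)

```text
time: 7.4
eef_pos: [443.5, 329.0, 105.5]
tool_rot: [0.0, -0.707, 0.707, -0.0]
force: [0.0, 0.3, -2.4]
width: 0.401
```

```bash
python3 - <<'E'
from h import *
look("w4",[('red',[133,150])])
E
```

```text
t 7.4 tcp [443.5 329.  105.5] xaxis [-0. -1. -0.] F [ 0.   0.3 -2.4] w 0.401
red 447 [281.1 192.9] [248 185  67  27] [(np.int64(133), array([481.3, 328.8])), (np.int64(150), array([484.8, 329. ]))]
red 5613 [278.3 276.2] [239 231  79  90] [(np.int64(133), array([438.6, 330.1])), (np.int64(150), array([447.4, 330.1]))]
```

Request:
drive_tool(
  plan=[
    [[1,0,0,2,0],[1,0,0,0,0],[-1,0,0,0,0],[-1,0,0,0,0],[-1,0,0,0,0],[-1,0,0,0,0],[-1,0,0,-25,0],[-1,0,0,-50,0]],
  ],
)

```text
time: 8.25
eef_pos: [440.8, 327.7, 175.1]
tool_rot: [-0.005, -0.707, 0.707, 0.0]
force: [2.5, 2.0, 0.2]
width: 1.003
```

Request:
drive_tool(
  plan=[
    [[-1,47.5,-8.1,0,0],[-1,47.5,-8.1,0,0],[-1,47.5,-8.1,0,0],[-1,47.5,-8.1,0,0],[-1,47.5,-8.1,0,0],[-1,47.5,-8.1,0,0],[-1,47.5,-8.1,0,0],[-1,47.5,-8.1,0,0]],
  ],
)

```text
time: 9.05
eef_pos: [507.8, -52.5, 178.4]
tool_rot: [-0.0, 0.707, -0.707, 0.0]
force: [0.6, 0.1, 0.9]
width: 0.999
```

Request:
drive_tool(
  plan=[
    [[-1,47.5,-8.1,0,0],[-1,47.5,-8.1,0,0],[-1,47.5,-8.1,0,0],[-1,47.5,-8.1,0,0],[-1,0,0,0,0]],
  ],
)

```text
time: 9.55
eef_pos: [539.8, -245.5, 176.9]
tool_rot: [-0.001, -0.705, 0.709, 0.0]
force: [-1.3, 0.8, 0.1]
width: 1.0
```

```bash
python3 - <<'E'
from h import *
s,p,im=look("w5",[('yellow',[118,134]),('blue',[126,142]),('green',42)])
im=snapshot("top");p=camera_params("top");cv2.imwrite("pics/t5.png",im[:,:,::-1])
for c,z in(('red',133),('yellow',118)):
  for b in blobs(mask(im,c),60): print('top',c,b[0],b[1],cast(p,b[1],z))
cv2.imwrite("pics/t5c.png",cv2.resize(im[100:350,60:480,::-1],(800,476)))
E
```

```text
t 9.55 tcp [ 539.8 -245.5  176.9] xaxis [-0. -1.  0.] F [-1.3  0.8  0.1] w 1.0
yellow 625 [275.2 172.9] [243 159  64  39] [(np.int64(118), array([ 575. , -242.3])), (np.int64(134), array([ 577.3, -242.5]))]
yellow 1884 [272.7 220.4] [249 195  48  51] [(np.int64(118), array([ 538.1, -240. ])), (np.int64(134), array([ 542.9, -240.4]))]
blue 432 [321.  139.7] [308 111  42  67] [(np.int64(126), array([ 599.2, -274.5])), (np.int64(142), array([ 599.7, -272.3]))]
blue 2104 [378.  154.8] [351 131  55  50] [(np.int64(126), array([ 588.6, -315.2])), (np.int64(142), array([ 589.9, -310. ]))]
green 544 [49.4 93.7] [39 69 22 50] [(np.int64(42), array([639.6, -31.3]))]
green 230 [285.8 136.4] [278 128  17  18] [(np.int64(42), array([ 599.7, -252. ]))]
top red 65 [547.2 104.6] [ 767.9 -517.1]
top red 157 [110.9 289.3] [446.5 277.4]
top red 434 [ 80.7 292.2] [442.4 330.4]
```

View pics/t5c.png

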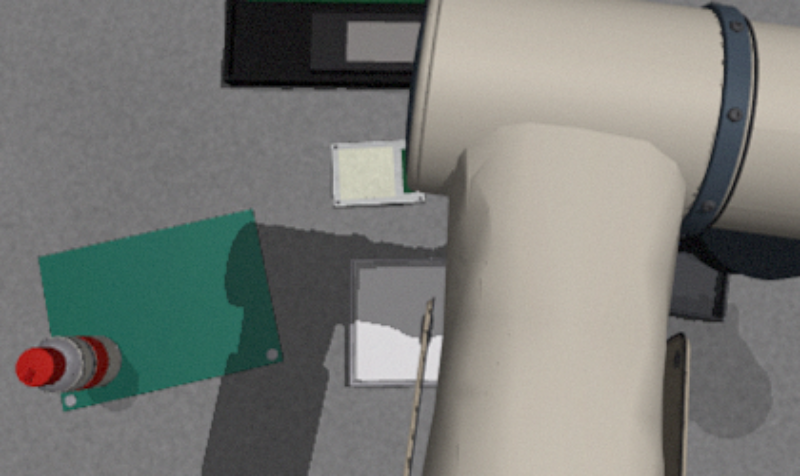

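The crop shows the duster upright on the mat at its lower-left part, well inside the edges. The yellow cap is at (540,-240), so I'll grip it.

Request:
drive_tool(
  plan=[
    [[-1,-2,0,40,0],[-1,0,0,38,0],[-1,0,0,16,0],[-1,0,0,0,0],[1,0,0,0,0],[1,0,0,0,0],[1,0,0,0,0],[1,0,0,0,0]],
  ],
  newtons=50,
)

```text
time: 10.45
eef_pos: [541.1, -239.0, 85.6]
tool_rot: [-0.0, 0.707, -0.707, 0.001]
force: [0.1, -0.1, 1.6]
width: 0.38
```

Request:
drive_tool(
  plan=[
    [[1,0,0,0,0],[1,0,0,0,0]],
  ],
)

```text
time: 10.65
eef_pos: [541.1, -239.1, 85.5]
tool_rot: [-0.0, 0.707, -0.707, 0.001]
force: [-0.6, -0.7, 5.8]
width: 0.383
```

Request:
drive_tool(
  plan=[
    [[1,0,0,-15,0],[1,0,0,-25,0],[1,0,0,-30,0],[1,-15,0,0,0],[1,-30,1,0,0],[1,-40,1,0,0],[1,-45,1,0,0],[1,-45,1,0,0]],
  ],
  newtons=60,
)

```text
time: 11.45
eef_pos: [534.8, -61.6, 152.7]
tool_rot: [-0.001, -0.707, 0.707, 0.001]
force: [0.8, 0.3, -2.3]
width: 0.379
```

Request:
drive_tool(
  plan=[
    [[1,-45,1,0,0],[1,-45,0,0,0],[1,-45,0,0,0],[1,-45,0,0,0],[1,-45,0,0,0],[1,-45,0,0,0],[1,-45,0,0,0],[1,-15,0,0,0]],
  ],
)

```text
time: 12.25
eef_pos: [533.4, 270.4, 152.1]
tool_rot: [0.001, 0.708, -0.706, -0.001]
force: [0.0, -0.3, -2.8]
width: 0.378
```

Request:
drive_tool(
  plan=[
    [[1,-6,0,0,0],[1,0,0,0,0],[1,0,0,30,0],[1,0,0,20,0],[1,0,0,14,0],[1,0,0,5,0],[1,0,0,1,0],[1,0,0,0,0]],
  ],
)

```text
time: 13.05
eef_pos: [535.4, 271.7, 84.7]
tool_rot: [0.0, -0.707, 0.707, -0.0]
force: [-0.4, -0.1, -2.0]
width: 0.379
```

Request:
drive_tool(
  plan=[
    [[1,0,0,2,0],[1,0,0,0,0],[-1,0,0,0,0],[-1,0,0,0,0],[-1,0,0,0,0],[-1,0,0,0,0],[-1,0,0,-42,0],[-1,0,0,-50,0]],
  ],
)

```text
time: 13.85
eef_pos: [533.7, 271.6, 172.8]
tool_rot: [0.003, 0.707, -0.707, -0.0]
force: [1.7, 1.4, 0.6]
width: 1.001
```

Request:
drive_tool(
  plan=[
    [[-1,45,-4.1,0,0],[-1,45,-4.1,0,0],[-1,45,-4.1,0,0],[-1,45,-4.1,0,0],[-1,45,-4.1,0,0],[-1,45,-4.1,0,0],[-1,45,-4.1,0,0],[-1,45,-4.1,0,0]],
  ],
)

```text
time: 14.65
eef_pos: [567.9, -89.3, 174.2]
tool_rot: [-0.0, 0.707, -0.707, 0.0]
force: [1.0, -0.1, 0.8]
width: 1.001
```

Request:
drive_tool(
  plan=[
    [[-1,45,-4.1,0,0],[-1,45,-4.1,0,0],[-1,45,-4.1,0,0],[-1,45,-4.1,0,0],[-1,45,-4.1,0,0],[-1,0,0,0,0],[-1,0,0,0,0]],
  ],
)

```text
time: 15.35
eef_pos: [588.2, -313.5, 173.1]
tool_rot: [-0.0, -0.706, 0.708, 0.001]
force: [-0.5, -0.1, -0.7]
width: 0.999
```

```bash
python3 - <<'E'
from h import *
s,p,im=look("w6",[('blue',[126,142,4]),('green',42),('red',4),('yellow',4)],amin=200)
im=snapshot("scene");p=camera_params("scene");cv2.imwrite("pics/s6.png",im[:,:,::-1])
for c,z in(('red',132),('yellow',118)):
  for b in blobs(mask(im,c),60): print('scene',c,b[0],b[1],cast(p,b[1],z))
E
```

```text
t 15.35 tcp [ 588.2 -313.5  173.1] xaxis [-0. -1. -0.] F [-0.5 -0.1 -0.7] w 0.999
blue 2576 [492.8  38.4] [449   0 111  78] [(np.int64(126), array([ 709.9, -447.9])), (np.int64(142), array([ 705.7, -437.7])), (np.int64(4), array([ 741.7, -525.8]))]
blue 417 [278.2 168.9] [247 158  64  31] [(np.int64(126), array([ 627.8, -312.3])), (np.int64(142), array([ 629.9, -312.3])), (np.int64(4), array([ 612.5, -312.1]))]
blue 1800 [279.1 224.8] [256 200  47  50] [(np.int64(126), array([ 586.6, -312.8])), (np.int64(142), array([ 591.7, -312.8])), (np.int64(4), array([ 547.6, -313. ]))]
green 214 [218.1 186.8] [210 179  17  16] [(np.int64(42), array([ 599.6, -252.1]))]
red 1655 [368.7  13.5] [339   0  68  35] [(np.int64(4), array([ 763.8, -400.7]))]
red 536 [327.6  57.9] [311  24  52  49] [(np.int64(4), array([ 724.4, -362.2]))]
red 1693 [166.9 168.6] [136 137  65  66] [(np.int64(4), array([ 613.1, -188.7]))]
yellow 1377 [216.3 233.8] [186 205  63  57] [(np.int64(4), array([ 536.6, -239.2]))]
scene red 186 [416.3 167.1] [437.9 331.3]
scene red 112 [407.5 191.7] [516.1 312.8]
scene red 232 [204.5 222.9] [ 682.5 -154.2]
scene red 188 [110.4 226.4] [ 728.2 -371.2]
scene red 70 [122.9 250.8] [ 785.1 -320.8]
scene yellow 187 [194.8 195.2] [ 601.7 -201.3]
scene yellow 204 [389.4 197.9] [531.8 272.4]
```

Request:
drive_tool(
  plan=[
    [[-1,0,0,40,0],[-1,0,0,30,0],[-1,0,0,11,0],[-1,0,0,0,0],[1,0,0,0,0],[1,0,0,0,0],[1,0,0,0,0],[1,0,0,0,0]],
  ],
  newtons=60,
)

```text
time: 16.25
eef_pos: [589.2, -313.1, 94.5]
tool_rot: [-0.0, 0.707, -0.707, 0.001]
force: [2.9, -0.5, -0.3]
width: 0.353
```

Request:
drive_tool(
  plan=[
    [[1,0,0,0,0],[1,0,0,-15,0],[1,0,0,-20,0]],
  ],
)

```text
time: 16.55
eef_pos: [587.0, -311.6, 126.0]
tool_rot: [-0.001, -0.707, 0.707, 0.003]
force: [0.7, 0.8, -3.1]
width: 0.361
```

Request:
drive_tool(
  plan=[
    [[1,0,0,-25,0],[1,0,0,-20,0],[1,-14.6,3.4,0,0],[1,-29.2,6.8,0,0],[1,-39,9.1,0,0],[1,-43.8,10.3,0,0],[1,-43.8,10.3,0,0],[1,-43.8,10.3,0,0]],
  ],
)

```text
time: 17.35
eef_pos: [536.8, -96.6, 172.0]
tool_rot: [-0.0, -0.707, 0.707, 0.001]
force: [1.5, 0.6, -3.2]
width: 0.353
```

Request:
drive_tool(
  plan=[
    [[1,-43.8,10.3,0,0],[1,-43.8,10.3,0,0],[1,-43.8,10.3,0,0],[1,-43.8,10.3,0,0],[1,-43.8,10.3,0,0],[1,-43.8,10.3,0,0],[1,-17.5,4.1,0,0],[1,0,0,0,0]],
  ],
)

```text
time: 18.15
eef_pos: [470.9, 184.2, 172.1]
tool_rot: [0.001, 0.708, -0.706, -0.001]
force: [0.7, -0.0, -2.2]
width: 0.351
```

Request:
drive_tool(
  plan=[
    [[1,0,0,35,0],[1,0,0,25,0],[1,0,0,15,0],[1,0,0,5,0],[1,0,0,1.5,0],[1,0,0,0,0]],
  ],
)

```text
time: 18.75
eef_pos: [472.7, 180.4, 93.8]
tool_rot: [0.0, 0.707, -0.707, 0.001]
force: [-4.4, -2.2, 11.7]
width: 0.352
```

Request:
drive_tool(
  plan=[
    [[-1,0,0,0,0],[-1,0,0,0,0],[-1,0,0,0,0],[-1,0,0,0,0],[-1,0,0,-40,0],[-1,0,0,-45,0],[-1,43.4,-12.7,0,0],[-1,43.4,-12.7,0,0]],
  ],
)

```text
time: 19.55
eef_pos: [498.7, 95.4, 178.2]
tool_rot: [-0.002, 0.708, -0.706, 0.001]
force: [1.1, 0.2, -0.7]
width: 0.996
```

Request:
drive_tool(
  plan=[
    [[-1,43.4,-12.7,0,0],[-1,43.4,-12.7,0,0],[-1,43.4,-12.7,0,0],[-1,43.4,-12.7,0,0],[-1,43.4,-12.7,0,0],[-1,43.4,-12.7,0,0],[-1,43.4,-12.7,0,0],[-1,43.4,-12.7,0,0]],
  ],
)

```text
time: 20.35
eef_pos: [599.7, -253.9, 176.3]
tool_rot: [0.0, 0.707, -0.707, -0.0]
force: [1.2, 0.7, 0.3]
width: 0.999
```

Request:
drive_tool(
  plan=[
    [[-1,0,0,0,0],[-1,0,0,0,0]],
  ],
)

```text
time: 20.55
eef_pos: [599.2, -253.0, 175.4]
tool_rot: [-0.0, -0.706, 0.708, 0.001]
force: [-0.4, -0.2, -0.1]
width: 0.996
```

```bash
python3 - <<'E'
from h import *
s,p,im=look("w7",[('green',42)],amin=200)
for c in('red','blue','yellow'):
  for x in cv2.findContours(mask(im,c,100),0,2)[0]:
    if cv2.contourArea(x)>1200:
      h=np.array([cast(p,q[0],4) for q in x],np.float32); cc,r=cv2.minEnclosingCircle(h); print(c,cc,r)
E
```

```text
t 20.55 tcp [ 599.2 -253.   175.4] xaxis [-0. -1. -0.] F [-0.4 -0.2 -0.1] w 0.996
green 466 [ 53.3 151.3] [ 43 130  21  45] [(np.int64(42), array([645.5, -32.2]))]
red (610.87255859375, -190.30931091308594) 36.600311279296875
red (764.58349609375, -429.6742248535156) 58.7308464050293
blue (588.3707275390625, -312.5754089355469) 36.67887496948242
blue (744.0784912109375, -516.9764404296875) 39.06270217895508
yellow (538.4352416992188, -240.1682586669922) 36.77204132080078
```

View pics/w7.png

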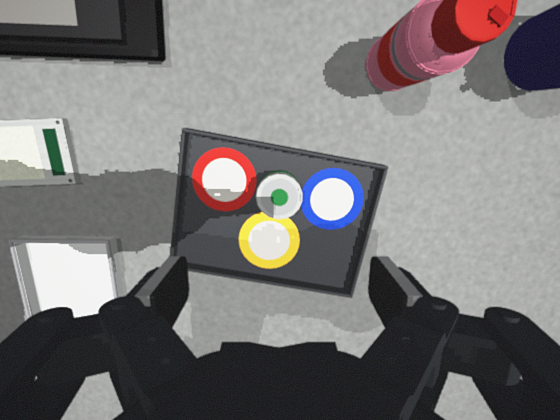

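The view shows all three circles bare: red (225,180), blue (332,198), yellow (269,240). The tin spot is at (279,197). I'll descend on the tin in steps with the jaws part open.

Request:
drive_tool(
  plan=[
    [[-0.45,0,0,45,0],[-0.45,0,0,45,0],[-0.45,0,0,45,0],[-0.45,0,0,30,0],[-0.45,0,0,5,0],[-0.45,0,0,0,0]],
  ],
  newtons=40,
)

```text
time: 21.2
eef_pos: [599.5, -251.2, 7.0]
tool_rot: [0.0, 0.708, -0.706, -0.0]
force: [0.1, 0.1, 0.3]
width: 0.727
```

```bash
python3 - <<'E'
from h import *
s,p,im=look("w8",[('green',42)],amin=200)
for z in(40,20,10,4): print(z,[proj(p,[610,-252+d,z]) for d in(31,24)])
cv2.imwrite("pics/w8c.png",cv2.resize(im[150:390,120:440,::-1],(800,600)))
E
```

```text
t 21.2 tcp [ 599.5 -251.2    7. ] xaxis [ 0. -1.  0.] F [0.1 0.1 0.3] w 0.727
green 339 [282.5 217.8] [245 210  77  26] [(np.int64(42), array([ 627.5, -251.9]))]
green 950 [283.7 274.4] [266 258  36  34] [(np.int64(42), array([ 599.5, -252.6]))]
40 [array([216.8, 252. ]), array([231.7, 252. ])]
20 [array([224.2, 237.4]), array([237.3, 237.4])]
10 [array([227.3, 231.3]), array([239.6, 231.3])]
4 [array([228.9, 228. ]), array([240.8, 228. ])]
```

View pics/w8c.png

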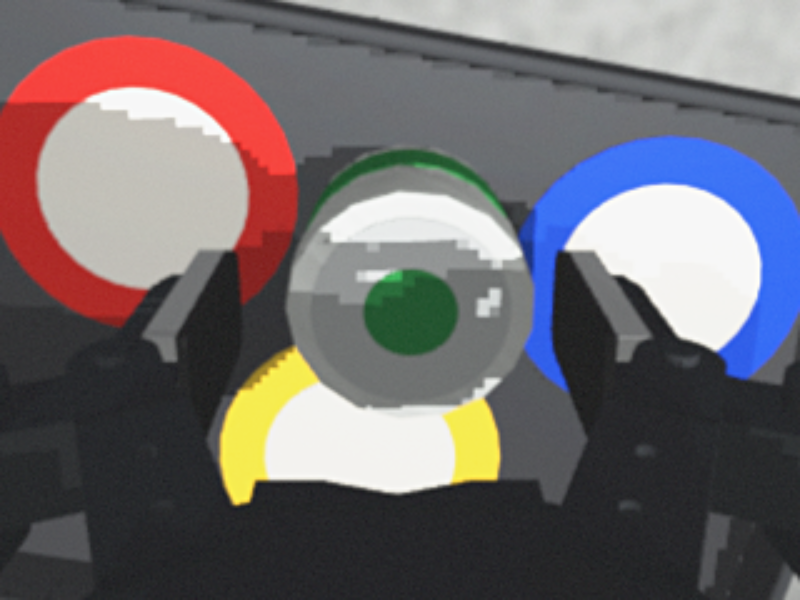

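The front edges of the pads are at (215,250) and (342,250), which puts the tips at z≈40, just above the lid and centred on it. I'll go 24 mm lower and grip.

Request:
drive_tool(
  plan=[
    [[-0.45,0,0,14,0],[-0.45,0,0,10,0],[-0.45,0,0,0,0],[1,0,0,0,0],[1,0,0,0,0],[1,0,0,0,0],[1,0,0,0,0]],
  ],
)

```text
time: 21.95
eef_pos: [599.7, -252.1, -17.0]
tool_rot: [-0.0, 0.707, -0.707, 0.0]
force: [-0.1, 0.0, 0.8]
width: 0.548
```

Request:
drive_tool(
  plan=[
    [[1,0,0,-5,0],[1,0,0,-15,0],[1,0,0,-20,0],[1,0,0,-20,0]],
  ],
)

```text
time: 22.35
eef_pos: [599.0, -251.9, 43.1]
tool_rot: [0.0, 0.707, -0.707, -0.0]
force: [-0.2, -0.7, -1.4]
width: 0.548
```

Request:
drive_tool(
  plan=[
    [[1,-18,8.7,0,0],[1,-36,17.5,0,0],[1,-40.5,19.7,0,0],[1,-40.5,19.7,0,0],[1,-40.5,19.7,0,0],[1,-40.5,19.7,0,0],[1,-22.5,10.9,0,0],[1,-12.6,6.1,0,0]],
  ],
)

```text
time: 23.15
eef_pos: [476.2, 0.8, 43.1]
tool_rot: [-0.0, 0.708, -0.706, -0.0]
force: [0.3, 0.1, -0.4]
width: 0.547
```

Request:
drive_tool(
  plan=[
    [[1,0,0,0,0],[1,0,0,25,0],[1,0,0,20,0],[1,0,0,10,0],[1,0,0,5,0],[1,0,0,0,0]],
  ],
)

```text
time: 23.75
eef_pos: [477.7, -1.3, -17.2]
tool_rot: [0.0, 0.707, -0.707, 0.0]
force: [-0.4, -0.4, -1.0]
width: 0.546
```

```bash
python3 - <<'E'
from h import *
s,p,im=look("w9",[('green',42)],amin=200)
cv2.imwrite("pics/w9.png",im[:,:,::-1])
E
```

```text
t 23.75 tcp [477.7  -1.3 -17.2] xaxis [ 0. -1.  0.] F [-0.4 -0.4 -1. ] w 0.546
green 559 [278.8 232.1] [235 223  88  31] [(np.int64(42), array([507.2,  -0.4]))]
green 1720 [ 14.4 288.2] [  0 227  46 106] [(np.int64(42), array([484.1, 103.1]))]
green 1332 [278.2 302.3] [257 283  44  40] [(np.int64(42), array([477.9,  -0.1]))]
```

View pics/w9.png

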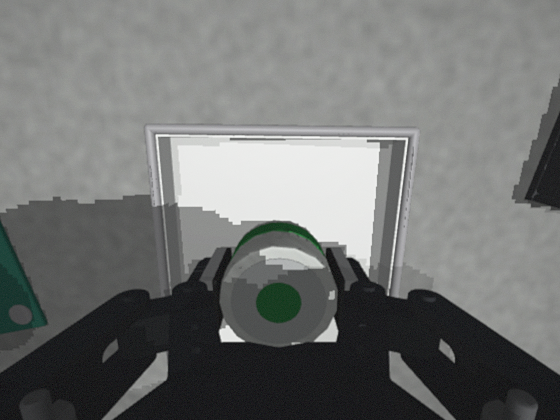

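The tin's spot is at (278,302), centred inside the dish with the fingers clear of the walls. I'll release it and go for the alcohol bottle.

Request:
drive_tool(
  plan=[
    [[1,0,0,1.2,0],[1,0,0,0,0],[-0.25,0,0,0,0],[-0.25,0,0,0,0],[-0.25,0,0,-15,0],[-0.25,0,0,-45,0],[-1,0,0,-45,0],[-1,0,0,-45,0]],
  ],
)

```text
time: 24.6
eef_pos: [476.9, -1.1, 133.3]
tool_rot: [0.0, 0.707, -0.707, 0.0]
force: [1.7, 0.7, -0.8]
width: 0.931
```

Request:
drive_tool(
  plan=[
    [[-1,0,0,-44,0],[-1,-36.6,1,0,0],[-1,-36.6,1,0,0],[-1,-36.6,1,0,0],[-1,-36.6,1,0,0],[-1,-36.6,1,0,0],[-1,0,0,0,0],[-1,0,0,0,0]],
  ],
)

```text
time: 25.4
eef_pos: [472.0, 182.6, 175.2]
tool_rot: [0.0, 0.708, -0.706, -0.0]
force: [-0.1, -0.4, -0.0]
width: 1.003
```

```bash
python3 - <<'E'
from h import *
s,p,im=look("w10",[('blue',[125,141]),('red',[132,151]),('yellow',[117,133]),('green',41)],amin=200)
E
```

```text
t 25.4 tcp [472.  182.6 175.2] xaxis [ 0. -1.  0.] F [-0.1 -0.4 -0. ] w 1.003
blue 1725 [282.6 223.1] [260 198  46  50] [(np.int64(125), array([470.8, 180.6])), (np.int64(141), array([475.8, 180.8]))]
red 733 [147.7 217.1] [115 200  49  50] [(np.int64(132), array([477.3, 277.9])), (np.int64(151), array([482.9, 269.3]))]
red 2951 [ 78.4 264. ] [ 43 236  71  58] [(np.int64(132), array([440.5, 334.2])), (np.int64(151), array([449.4, 320.5]))]
yellow 2529 [154.1 134.1] [125 107  61  55] [(np.int64(117), array([535.1, 273.2])), (np.int64(133), array([535.3, 266.8]))]
green 560 [476.9  22.8] [469   0  17  47] [(np.int64(41), array([629.6,   9.1]))]
green 19913 [211.8 151.8] [ 79  64 245 188] [(np.int64(41), array([517.4, 248.9]))]
green 203 [459.8 191.5] [452 184  17  16] [(np.int64(41), array([478.3,   0.1]))]
```

View pics/w10.png

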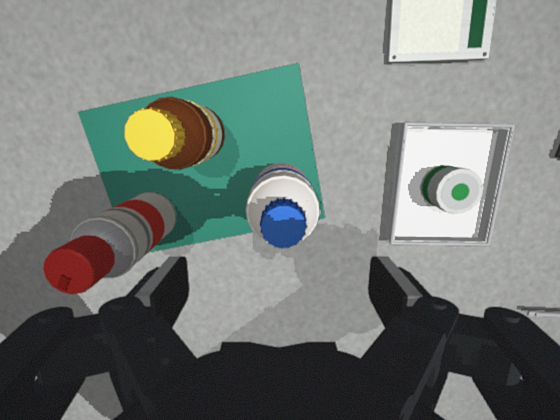

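All three bottles stand upright on the mat, with caps at blue (283,223), yellow (150,134) and red (78,264). The tin stands upright in the dish at (460,191). I'll take the alcohol back.

Request:
drive_tool(
  plan=[
    [[-1,1,0,40,0],[-1,0,0,30,0],[-1,0,0,12,0],[-1,0,0,0,0],[1,0,0,0,0],[1,0,0,0,0],[1,0,0,0,0],[1,0,0,0,0]],
  ],
  newtons=60,
)

```text
time: 26.25
eef_pos: [473.0, 181.1, 94.6]
tool_rot: [-0.001, 0.707, -0.707, 0.001]
force: [0.5, -0.8, 2.9]
width: 0.354
```

Request:
drive_tool(
  plan=[
    [[1,0,0,0,0],[1,0,0,-15,0],[1,0,0,-30,0],[1,0,0,-35,0],[1,14.6,-3.4,0,0],[1,29.2,-6.8,0,0],[1,39,-9.1,0,0],[1,43.8,-10.3,0,0]],
  ],
)

```text
time: 27.05
eef_pos: [501.0, 53.6, 172.0]
tool_rot: [0.001, 0.708, -0.706, -0.001]
force: [1.7, 0.3, -3.6]
width: 0.357
```

Request:
drive_tool(
  plan=[
    [[1,43.8,-10.3,0,0],[1,43.8,-10.3,0,0],[1,43.8,-10.3,0,0],[1,43.8,-10.3,0,0],[1,43.8,-10.3,0,0],[1,43.8,-10.3,0,0],[1,43.8,-10.3,0,0],[1,43.8,-10.3,0,0]],
  ],
)

```text
time: 27.85
eef_pos: [583.7, -297.4, 171.4]
tool_rot: [0.0, 0.707, -0.707, -0.002]
force: [1.8, -0.4, -3.3]
width: 0.355
```

Request:
drive_tool(
  plan=[
    [[1,12,-2.6,0,0],[1,5,-1,0,0],[1,0,0,0,0],[1,0,0,0,0]],
  ],
)

```text
time: 28.25
eef_pos: [587.9, -311.6, 173.1]
tool_rot: [-0.0, 0.708, -0.707, -0.0]
force: [-0.0, 0.0, -2.9]
width: 0.354
```

```bash
cat >> h.py <<'E'
def ring(im,p,c):
    for x in cv2.findContours(mask(im,c,100),0,2)[0]:
        if cv2.contourArea(x)>500:
            h=np.array([cast(p,q[0],4) for q in x],np.float32); print('ring',c,[np.round(v,1) for v in cv2.minEnclosingCircle(h)])
E
python3 - <<'E'
from h import *
s,p,im=look("w11",[('blue',[84+4+126])],amin=200); ring(im,p,'blue')
E
```

```text
t 28.25 tcp [ 587.9 -311.6  173.1] xaxis [ 0. -1. -0.] F [-0.   0.  -2.9] w 0.354
blue 4264 [500.2  40. ] [451   0 109  79] [(np.int64(214), array([ 686.3, -392.5]))]
blue 776 [280.9 170.6] [249 158  64  35] [(np.int64(214), array([ 637.9, -311.5]))]
blue 4580 [278.1 276.3] [244 235  70  81] [(np.int64(214), array([ 589.9, -310.4]))]
ring blue [array([ 480.4, -309.7]), np.float64(55.2)]
ring blue [array([ 590.4, -312.3]), np.float64(36.3)]
ring blue [array([ 735.4, -539.2]), np.float64(57.6)]
```

Request:
drive_tool(
  plan=[
    [[1,0,0,35,0],[1,0,0,25,0],[1,0,0,14,0],[1,0,0,4,0],[1,0,0,1,0],[1,0,0,0,0],[1,0,0,0,0]],
  ],
)

```text
time: 29.0
eef_pos: [588.6, -312.4, 95.6]
tool_rot: [-0.001, 0.707, -0.707, 0.001]
force: [-1.1, 2.4, 1.0]
width: 0.355
```

Request:
drive_tool(
  plan=[
    [[1,0,0,0.5,0],[-1,0,0,0,0],[-1,0,0,0,0],[-1,0,0,0,0],[-1,0,0,0,0],[-1,0,0,-35,0],[-1,0,0,-45,0],[-1,0,0,0,0]],
  ],
)

```text
time: 29.8
eef_pos: [590.9, -315.2, 181.7]
tool_rot: [-0.002, 0.707, -0.707, 0.006]
force: [0.7, -0.8, 1.4]
width: 1.001
```

Request:
drive_tool(
  plan=[
    [[-1,-44.9,4.1,0,0],[-1,-44.9,4.1,0,0],[-1,-44.9,4.1,0,0],[-1,-44.9,4.1,0,0],[-1,-44.9,4.1,0,0],[-1,-44.9,4.1,0,0],[-1,-44.9,4.1,0,0],[-1,-44.9,4.1,0,0]],
  ],
)

```text
time: 30.6
eef_pos: [554.9, 47.9, 174.1]
tool_rot: [-0.0, 0.707, -0.707, 0.0]
force: [1.2, 0.3, 0.4]
width: 1.001
```

Request:
drive_tool(
  plan=[
    [[-1,-44.9,4.1,0,0],[-1,-44.9,4.1,0,0],[-1,-44.9,4.1,0,0],[-1,-44.9,4.1,0,0],[-1,-44.9,4.1,0,0],[-1,0,0,0,0],[-1,0,0,0,0]],
  ],
)

```text
time: 31.3
eef_pos: [534.4, 271.7, 173.5]
tool_rot: [0.0, 0.708, -0.706, 0.0]
force: [0.1, -0.1, -0.3]
width: 1.003
```

```bash
python3 - <<'E'
from h import *
s,p,im=look("w12",[('yellow',[117,133])],amin=200)
im=snapshot("scene");p=camera_params("scene");cv2.imwrite("pics/s12.png",im[:,:,::-1])
for b in blobs(mask(im,'blue'),60): print('scene',b[0],b[1],cast(p,b[1],126))
E
```

```text
t 31.3 tcp [534.4 271.7 173.5] xaxis [ 0. -1.  0.] F [ 0.1 -0.1 -0.3] w 1.003
yellow 1911 [281.5 220.9] [257 195  49  52] [(np.int64(117), array([533. , 270.4])), (np.int64(133), array([537.9, 270.5]))]
scene 105 [151.6 180. ] [ 580.1 -317.5]
```

Request:
drive_tool(
  plan=[
    [[-1,0.5,0,40,0],[-1,0,0,34,0],[-1,0,0,14,0],[-1,0,0,0,0],[1,0,0,0,0],[1,0,0,0,0],[1,0,0,0,0],[1,0,0,0,0]],
  ],
)

```text
time: 32.2
eef_pos: [535.4, 270.3, 87.3]
tool_rot: [-0.001, 0.707, -0.707, 0.001]
force: [-1.4, 0.5, 0.9]
width: 0.378
```

Request:
drive_tool(
  plan=[
    [[1,0,0,0,0],[1,0,0,-15,0],[1,0,0,-25,0],[1,0,0,-30,0],[1,15,0,0,0],[1,30,0,0,0],[1,40,0,0,0],[1,45,0,0,0]],
  ],
)

```text
time: 33.0
eef_pos: [533.5, 139.3, 154.5]
tool_rot: [0.001, 0.708, -0.707, -0.001]
force: [0.8, -0.6, -1.9]
width: 0.382
```

Request:
drive_tool(
  plan=[
    [[1,45,-1,0,0],[1,45,-1,0,0],[1,45,-1,0,0],[1,45,0,0,0],[1,45,0,0,0],[1,45,0,0,0],[1,45,0,0,0],[1,45,0,0,0]],
  ],
)

```text
time: 33.8
eef_pos: [536.6, -221.3, 154.8]
tool_rot: [0.0, 0.707, -0.707, -0.001]
force: [1.7, 0.4, -1.8]
width: 0.38
```

Request:
drive_tool(
  plan=[
    [[1,15,0,0,0],[1,6.5,0,0,0],[1,0,0,0,0],[1,0,0,0,0]],
  ],
)

```text
time: 34.2
eef_pos: [537.6, -240.0, 155.6]
tool_rot: [-0.0, 0.707, -0.707, -0.0]
force: [-0.7, 0.6, -1.2]
width: 0.378
```

```bash
python3 - <<'E'
from h import *
s,p,im=look("w13",[],amin=200); ring(im,p,'yellow')
E
```

```text
t 34.2 tcp [ 537.6 -240.   155.6] xaxis [ 0. -1. -0.] F [-0.7  0.6 -1.2] w 0.378
ring yellow [array([ 439.6, -237.7]), np.float64(55.1)]
ring yellow [array([ 539.1, -240.4]), np.float64(36.5)]
```

Over the yellow circle to within about 1 mm. I'll lower it and check contact.

Request:
drive_tool(
  plan=[
    [[1,0,-0.5,30,0],[1,0,0,20,0],[1,0,0,14,0],[1,0,0,4,0],[1,0,0,1,0],[1,0,0,0,0],[1,0,0,0,0]],
  ],
)

```text
time: 34.95
eef_pos: [538.6, -240.2, 88.3]
tool_rot: [-0.001, 0.708, -0.706, 0.0]
force: [-2.0, 3.7, 5.7]
width: 0.377
```

Request:
drive_tool(
  plan=[
    [[-1,0,0,0,0],[-1,0,0,0,0],[-1,0,0,0,0],[-1,0,0,0,0],[-1,0,0,-40,0],[-1,0,0,-50,0],[-1,0,0,0,0]],
  ],
)

```text
time: 35.65
eef_pos: [541.8, -243.3, 184.8]
tool_rot: [-0.003, 0.707, -0.707, 0.007]
force: [-0.4, -0.1, 1.0]
width: 1.002
```

Request:
drive_tool(
  plan=[
    [[-1,-47.5,8,0,0],[-1,-47.5,8,0,0],[-1,-47.5,8,0,0],[-1,-47.5,8,0,0],[-1,-47.5,8,0,0],[-1,-47.5,8,0,0],[-1,-47.5,8,0,0],[-1,-47.5,8,0,0]],
  ],
)

```text
time: 36.45
eef_pos: [473.6, 140.6, 177.1]
tool_rot: [-0.001, 0.707, -0.707, 0.0]
force: [0.7, -0.4, 0.6]
width: 1.001
```

Request:
drive_tool(
  plan=[
    [[-1,-47.5,8,0,0],[-1,-47.5,8,0,0],[-1,-47.5,8,0,0],[-1,-47.5,8,0,0],[-1,0,0,0,0],[-1,0,0,0,0]],
  ],
)

```text
time: 37.05
eef_pos: [441.7, 329.6, 176.3]
tool_rot: [0.0, 0.708, -0.706, 0.0]
force: [0.2, -0.6, -0.6]
width: 1.0
```

```bash
python3 - <<'E'
from h import *
s,p,im=look("w14",[('red',[132,151])],amin=200)
im=snapshot("scene");p=camera_params("scene");cv2.imwrite("pics/s14.png",im[:,:,::-1])
for c,z in(('blue',126),('yellow',118)):
  for b in blobs(mask(im,c),60): print('scene',b[0],b[1],cast(p,b[1],z))
E
```

```text
t 37.05 tcp [441.7 329.6 176.3] xaxis [ 0. -1.  0.] F [ 0.2 -0.6 -0.6] w 1.0
red 2285 [280.8 225.2] [255 197  52  57] [(np.int64(132), array([440.8, 328.9])), (np.int64(151), array([446.8, 329.1]))]
scene 107 [151.6 180. ] [ 580.1 -317.5]
scene 163 [186.3 171.2] [ 534.2 -241.5]
scene 145 [193.9 202.2] [ 622.  -198.3]
```

Request:
drive_tool(
  plan=[
    [[-1,0.5,-0.5,40,0],[-1,0,0,25,0],[-1,0,0,8,0],[-1,0,0,0,0],[1,0,0,0,0],[1,0,0,0,0],[1,0,0,0,0],[1,0,0,0,0]],
  ],
)

```text
time: 37.95
eef_pos: [443.3, 328.6, 105.2]
tool_rot: [-0.001, 0.707, -0.707, 0.0]
force: [0.2, -1.1, 2.1]
width: 0.4
```

Request:
drive_tool(
  plan=[
    [[1,0,0,0,0],[1,0,0,-15,0],[1,0,0,-25,0],[1,0,0,-30,0],[1,14.3,-4.6,0,0],[1,28.6,-9.2,0,0],[1,38.1,-12.3,0,0],[1,42.8,-13.9,0,0]],
  ],
)

```text
time: 38.75
eef_pos: [481.9, 203.3, 172.6]
tool_rot: [0.001, 0.708, -0.707, -0.001]
force: [1.0, 0.2, -1.5]
width: 0.4
```

Request:
drive_tool(
  plan=[
    [[1,42.8,-13.9,0,0],[1,42.8,-13.9,0,0],[1,42.8,-13.9,0,0],[1,42.8,-13.9,0,0],[1,42.8,-13.9,0,0],[1,42.8,-13.9,0,0],[1,42.8,-13.9,0,0],[1,42.8,-13.9,0,0]],
  ],
)

```text
time: 39.55
eef_pos: [593.3, -139.7, 172.5]
tool_rot: [0.0, 0.707, -0.707, -0.001]
force: [0.8, 0.7, -2.5]
width: 0.401
```

Request:
drive_tool(
  plan=[
    [[1,28.6,-9.2,0,0],[1,14.3,-4.6,0,0],[1,9.5,-3.1,0,0],[1,0,0,0,0],[1,0,0,0,0]],
  ],
)

```text
time: 40.05
eef_pos: [610.6, -189.2, 173.7]
tool_rot: [-0.0, 0.707, -0.707, -0.0]
force: [-0.2, 0.9, -1.6]
width: 0.4
```

```bash
python3 - <<'E'
from h import *
s,p,im=look("w15",[],amin=200); ring(im,p,'red')
E
```

```text
t 40.05 tcp [ 610.6 -189.2  173.7] xaxis [ 0. -1. -0.] F [-0.2  0.9 -1.6] w 0.4
ring red [array([ 505.4, -188.2]), np.float64(60.0)]
ring red [array([ 604.1, -189. ]), np.float64(43.7)]
ring red [array([ 734.9, -381.1]), np.float64(39.8)]
ring red [array([ 753.4, -434.6]), np.float64(45.2)]
```

Request:
drive_tool(
  plan=[
    [[1,0.5,0,30,0],[1,0,0,20,0],[1,0,0,14,0],[1,0,0,4,0],[1,0,0,1,0],[1,0,0,0,0],[1,0,0,0,0]],
  ],
)

```text
time: 40.8
eef_pos: [611.4, -190.1, 106.2]
tool_rot: [-0.001, 0.707, -0.707, 0.001]
force: [-1.0, 2.6, 4.1]
width: 0.4
```

Contact. I'll release, rise, then back off toward the robot's left for a clear final look.

Request:
drive_tool(
  plan=[
    [[-1,0,0,0,0],[-1,0,0,0,0],[-1,0,0,0,0],[-1,0,0,0,0],[-1,0,0,-40,0],[-1,0,0,-50,0],[-1,0,0,-40,0],[-1,0,0,-20,0]],
  ],
)

```text
time: 41.6
eef_pos: [611.8, -191.7, 259.8]
tool_rot: [0.002, -0.707, 0.707, -0.003]
force: [0.4, -0.1, -0.3]
width: 0.999
```

Request:
drive_tool(
  plan=[
    [[-1,-45,15,0,0],[-1,-45,15,0,0],[-1,-45,15,0,0],[-1,-45,15,0,0],[-1,-45,15,0,0],[-1,-45,15,0,0],[-1,-45,15,0,0],[-1,-45,15,0,0]],
  ],
)

```text
time: 42.4
eef_pos: [489.8, 170.7, 255.1]
tool_rot: [-0.0, 0.707, -0.707, 0.0]
force: [0.1, -0.6, -0.2]
width: 1.0
```

Request:
drive_tool(
  plan=[
    [[-1,-45,15,0,0],[-1,-45,15,0,0],[-1,-45,15,0,0],[-1,-45,15,0,0],[-1,0,0,0,0],[-1,0,0,0,0]],
  ],
)

```text
time: 43.0
eef_pos: [430.2, 349.9, 254.4]
tool_rot: [0.0, 0.708, -0.706, 0.0]
force: [-0.7, 0.5, 0.1]
width: 0.996
```

```bash
python3 - <<'E'
from h import *
s=read_state(); print(s['time'],s['eef_pos'],s['force'])
for n in("top","scene"):
    im=snapshot(n); p=camera_params(n); cv2.imwrite(f"pics/{n}F.png",im[:,:,::-1])
    for c,z in(('red',133),('blue',126),('yellow',118),('green',41)):
        for b in blobs(mask(im,c),40): 
            if b[0]<450: print(n,c,b[0],b[1],cast(p,b[1],z))
    if n=="top": cv2.imwrite("pics/topFc.png",cv2.resize(im[110:350,60:480,::-1],(800,457)))
E
```

```text
43.0 [430.2 349.9 254.4] [-0.7  0.5  0.1]
top red 66 [547.1 104.7] [ 767.7 -516.9]
top red 431 [467.5 124.7] [ 732.6 -368.1]
top red 209 [443.7 144.3] [ 696.5 -322.1]
top red 367 [374.  190.3] [ 613.9 -191.4]
top red 354 [357.  207.2] [ 583.8 -159.6]
top blue 45 [525.6 111.3] [ 758.4 -480.3]
top blue 64 [539.9 140.9] [ 701.3 -501.1]
top blue 222 [414.  214.1] [ 570.3 -262.6]
top blue 308 [442.3 202.5] [ 590.4 -314.7]
top yellow 99 [530.2 117.9] [ 748.3 -492.3]
top yellow 297 [380.  238.7] [ 527.7 -201.1]
top yellow 346 [402.5 231.6] [ 539.8 -242.3]
top green 44 [546.9 132.6] [ 743.3 -568. ]
top green 114 [273.8 189.4] [636.5  -9.4]
top green 49 [270.3 268.6] [478.5   0. ]
scene red 212 [197.  192.9] [ 603.5 -192.9]
scene red 231 [203.4 224. ] [ 686.4 -155.7]
scene red 193 [110.4 226.6] [ 729.2 -370.5]
scene red 78 [123.  250.6] [ 785.  -320.3]
scene blue 110 [151.7 180.1] [ 580.3 -317.1]
scene blue 49 [157.8 217.3] [ 682.5 -270.2]
scene yellow 162 [186.3 171.1] [ 533.9 -241.6]
scene yellow 51 [184.1 202.2] [ 626. -222.]
scene yellow 40 [ 59.2 227.4] [ 743.9 -498.5]
```

View pics/topFc.png

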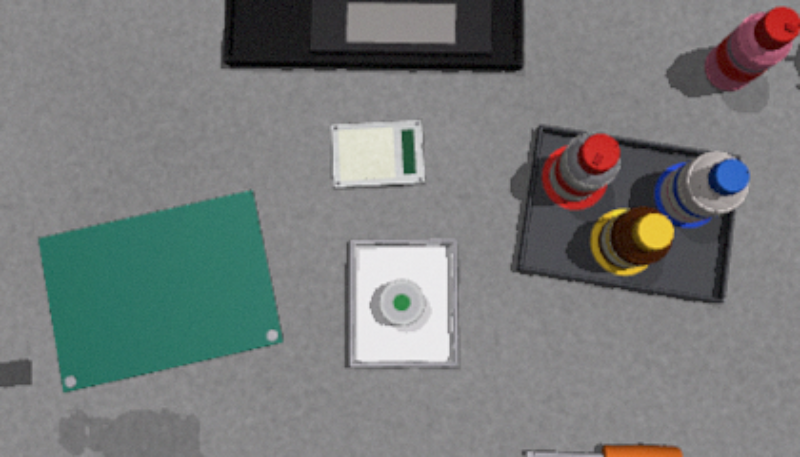

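The final crop shows the tin centred in the dish at (401,302), the mat empty and each bottle upright on its own circle. The drive is unmoved, with its green strip within 0.1 px of the first picture. I'm handing in.

```bash
python3 -c "
from plant import *
print(hand_in())"
```

```text
the job is handed in; nothing more can be done
None
```

The job is done and handed in at about 43 s. I stood the three bottles on the green mat, moved the tin to the steel dish, then put the alcohol, cleaner and duster back on their matching circles.

- **Final check:** The last top and scene pictures show the caps within about 2 mm of where they started. The tin stands near the dish centre at about (478, 0), the mat is empty, and the drive and the pink look-alike are unmoved. The arm stood clear with its jaws open.
- **What went wrong:** The first grip on the duster closed on air. The fingertips turned out to be about 30 mm farther back than the stated TCP geometry. I measured this in the wrist picture, allowed for it in all later grips, and nothing was disturbed.
- **Weak check:** I couldn't check the red circle separately just before setting the duster down, because the can's red band merged with it in the picture. I used the earlier measurement of the bare circle, and the final cap position agrees with it.

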